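Seat the new cartridges in the water filter with the push rod

TASK

Renew the cartridges of the benchtop water filter: one already hangs part-way down its upright steel tube, so start the other one in the tube's mouth, then take the push rod and slowly press both down together until they bottom out firmly on the seat, leaning on the rod with about one and a half kilograms (15 N) for half a second and never with more than 25 N, as the ceramic cracks. Then stand the rod back upright in its stand, and leave the other things on the worktop where they are.

Things in the scene. Friction and masses are not known exactly. Their poses are not given: they have to be found in the camera images.
- housing: Benchtop water filter, fixed: white foot 120 mm in diameter, upright steel tube 52 mm in diameter, open at the top 155 mm above the worktop. Low down (under 45 mm) a spout reaches 78 mm from the axis at its -x side, a hose connector 58 mm at its +x side. Origin: centre of the underside, z up. The bore ends on a rigid unseen seat, screw-set 112 to 130 mm below the rim: only feel tells.
- mouth (a point): Centre of the tube's mouth, level with its rim. The bore is 34 mm wide, flaring to 40 over the top 6 mm. Flat springs in its +x side (6 to 57 and 67 to 117 mm below the rim, 3 mm proud when empty) press a cartridge to the other side, so it sits about 1 mm off the axis, stays where it is left and slides only under a push, about 2 to 4 N for each cartridge.
- cartridge_in: Cartridge that hangs part-way down in the tube, its underside 93 to 108 mm below the rim: white ceramic cylinder with two thin black rubber rings, 31.6 mm in diameter, 40 mm high, edges bevelled by 2 mm, 60 g. The stack meets the seat hard: at over 8 mm/s the knock may pass 25 N. Origin: centre of the underside; z along its axis.
- cartridge_out: The other cartridge, the same (31.6 mm in diameter, 40 mm high), standing upright on the worktop. Origin: centre of the underside; z along its axis. Gripped by its top 15 mm it can be put about 22 mm into the mouth before fingers meet the rim.
- pusher: Push rod, 127 mm long, about 160 g, upright in its stand. From below: flat white foot 23 mm in diameter, steel stem 12 mm, steel flange 44 mm in diameter 80 to 85 mm above the foot's underside, round wooden handle 24 mm in diameter from 85 to 127 mm. Fingers on the handle can bear on the flange. Origin: centre of the foot's underside; z towards the handle.
- stand: Stand of the push rod, fixed: steel disc 84 mm in diameter with an upright collar 40 mm in diameter, 44 mm high in all. Its hole is 28 mm in diameter (35 mm at the top edge), with the floor 10 mm above the worktop. Origin: centre of the underside; z up. It stands now to the left, now to the right of the filter, the loose cartridge on the other side.
- cap: The filter's knurled steel screw cap, 59 mm in diameter, 20 mm high, lying loose in front. Leave it. Origin: centre of the underside.
- egg_cup: Pale turned egg cup, 48 mm in diameter, 56 mm high. Leave it. Origin: centre of the underside.
- garlic_bulb: Garlic bulb, about 50 mm. Leave it. Origin: centre of the underside.
- tin: Small food tin, 76 mm in diameter, 58 mm high. Leave it. Origin: centre of the underside.
- lemon: Lemon, 67x54x54 mm. Leave it. Origin: centre of the underside.
- tea_cup: White tea cup with a green band, 94x119 mm, 58 mm high. Leave it. Origin: centre of the underside.
Not all that is in view belongs to the job. What is shaped like the stand but black, purple or turquoise is not meant.

How it is judged:
On the way, in this order (a step that is already met when the one before it is completed fails the run):
1. the loose cartridge is started upright in the mouth of the tube, at least 12 mm deep (horizontal distance between cartridge_out and mouth below 0.004 m and angle between cartridge_out's own z axis and vertical below 0.1 rad and z of cartridge_out in the frame of mouth below -0.012 m), for 0.2 s.
2. the rod presses the stacked cartridges firmly on the seat: at least 8 N from rod to upper cartridge and at least 5 N from lower cartridge to seat, for 0.3 s (contact force between pusher and cartridge_out above 8 N and contact force between cartridge_in and seat_c0 above 5 N), for 0.3 s.
At the end, for the whole second after the job is handed in: Both cartridges rest in the tube, one on the other (gap under 1.5 mm), pressed down on the seat: undersides at least 110.5 and 70.5 mm below the rim. The rod stands upright (0.1 rad) on the floor of its stand (4 mm), within 8 mm of its axis, released and at rest (horizontal distance between each of cartridge_in, cartridge_out and mouth below 0.004 m and angle between each of cartridge_in, cartridge_out, pusher's own z axis and vertical below 0.1 rad and z of cartridge_in in the frame of mouth below -0.1105 m and z of cartridge_out in the frame of mouth below -0.0705 m and distance between cartridge_in and cartridge_out below 0.0415 m and horizontal distance between pusher and stand below 0.008 m and z of pusher in the frame of stand below 0.014 m and linear speed of pusher below 0.02 m/s and linear speed of each of cartridge_out, cartridge_in below 0.01 m/s); the robot touches nothing.
It fails at once if the rod presses on a cartridge with more than 25 N (contact force between pusher and cartridge_out above 25 N or contact force between pusher and cartridge_in above 25 N).
It fails at once if another thing on the worktop is moved by more than 30 mm (distance of any of cap, egg_cup, garlic_bulb, tin, lemon, tea_cup from where it was at the start of the episode above 0.03 m).
It also fails if it takes over 69 s, if anything falls off the work surface, if the arm or the gripper's body presses on something with over 40 N, if the wrist force passes 120 N, or if a joint passes its speed limit or range.

ROBOT

A 7-joint arm with a two-finger parallel gripper is mounted at the origin on a cart in front of the work surface, level with it; the furniture and walls round the work are solid. World frame = base frame: x ahead of the robot, y to its left, z up, the work surface at z = 0. Lengths are in m, angles in rad, forces in N, time in s.
With the tool pointing down it reaches from about 0.4 to 0.925 m from the base axis. Payload 5.6 kg.
Tool frame: the origin (TCP) lies at the very end of the fingers, on their centre line; the grasp point (between the pads) lies 19 mm behind it; z points along the fingers, y is the line along which they close (so a half turn about z gives the same grasp; the last joint's range is limited). The gripper opens to 85 mm and grips with 20 to 120 N. Pads are 22 mm wide; open, the fingers measure 114 mm over their backs; the gripper's body (76 mm by 85 mm) begins 54 mm behind the grasp point. The pads swing forward as they close: fully open they stand 13 mm farther back than shut.
Start: joints at [1.189, 0.468, -0.012, 1.603, 0.006, 1.071, -0.056], TCP at [0.216, -0.613, 0.231] pointing down, gripper open.
Joint ranges: [-2.53, 2.53], [-0.31, 2.02], [-1.57, 1.55], [0.28, 2.44], [-1.29, 4.43], [0.15, 1.84], [-2.92, 2.92]. Speed limits (rad/s): [2.57, 2.57, 3.14, 3.14, 3.14, 3.14, 3.14].

INTERFACE

Orientations are given as a unit quaternion [x, y, z, w].
In Python, from workcell import * gives the robot as it stands.
- The arm moves only by the tool apply_moves, never from a script. Its argument "increments" is one flat list of numbers, 7 for each row, row after row: the opening, from 0 (shut) to 1 (fully open), then the shift along the tool's x, y, z in parts of the range, where 1.0 means 80 cm, then the turn, a rotation vector about the tool's x, y, z in normalised numbers (1 is 360 degrees). A call has 1 to 8 rows; each row is the pose to reach, as a shift and turn from the pose commanded when the call began, along the tool's axes at that moment; what a row does not reach only later rows make up. A row lasts 1/10 s, in which the tool goes at most 50 mm and 8.59 degrees, less where a joint would pass 70% of its speed; a pose out of reach is approached as far as the arm can. A call with a gripper value outside its range is refused whole. The fingers move at their own pace and stop on an object; "grip_force" is the grip in N (left out, the last holds). Time passes only in rows, so rows that repeat a pose let the fingers close. It gives the time, the measured TCP pose, the force, the opening and the grip force at its end, in the units of the state.
- get_state(): the state, without advancing time (a new reading comes with each control period).
- get_image(name): name is "scene" or "top" or "wrist"; returns a dict with "pixels" (384x512x3 uint8, red, green, blue), "z_map" (384x512 float32, m along the optical axis (not along the pixel's ray), 0 where there is no reading), "mtx" (3x3 intrinsics, pixels), "k1" (the pictures are not rectified: a ray, as slopes to the right and down, at radius r is drawn at 1 + k1 r^2 times it, then the intrinsics apply), "eye" and "attitude" of the camera in the world; the wrist camera has in their place "mount" (4x4, takes a point from camera to tool coordinates, whose origin is the TCP and whose axes are the flange's). Camera axes: x right, y down, z forward; pixel columns grow to the right and rows downward; lengths in m; the calibration is good to about 2 mm. A picture is of the moment at which its call begins: read the wrist's pose just before it.
- hand_in(): hands the job in; it is judged then, once.
The state is a dict: "t": time; "joints": joint angles; "qvel": joint speeds; "joint_torque": joint torques, N m; "tool_pos": TCP position; "tool_rot": TCP orientation; "ft_force": force on the tool from outside, world axes, zero at the start; "wrist_torque": the same for the moment, N m; "gripper_width": finger opening in m; "grip_force": force on a finger pad.
Only numpy, scipy, OpenCV 4.12 (cv2) and the standard library are available. Lean on these libraries where they do the work, as an engineer would, in place of code of your own. Each camera call takes 0.05 s, during which the arm holds its last target. There are 200 camera calls.

## Working session

There is one attempt and no reset: what is moved stays moved. The work goes in short steps, Python scripts to look and compute and a tool call to move; the robot and the scene stay as the last step left them, time stands still between calls to the robot, and variables do not carry over. Pictures are saved under pics/ and viewed, at most 10 in all, crops included, and the job is handed in when it is done.

Besides the shell and the picture viewer there is one more tool, called after "Request:" in YAML: its name, and indented under it one key for each argument. apply_moves: Moves the arm, as the interface text tells. Its arguments: {"type":"object","properties":{"increments":{"type":"array"},"grip_force":{"type":"number"}},"required":["increments"]}

```bash
ls; mkdir -p pics
cat > h.py <<'E'
from workcell import *
import numpy as np, cv2
from scipy.spatial.transform import Rotation as R
def cam(n):
    s=get_state(); im=get_image(n); 
    if 'mount' in im:
        T=np.eye(4);T[:3,:3]=R.from_quat(s['tool_rot']).as_matrix();T[:3,3]=s['tool_pos'];T=T@np.array(im['mount'])
        E,A=T[:3,3],T[:3,:3]
    else:
        E=np.array(im['eye']);a=np.array(im['attitude']);A=a if a.shape==(3,3) else R.from_quat(a).as_matrix()
    im['E'],im['A']=E,A; return im
def slopes(im,uv):
    K=np.array(im['mtx']);return cv2.undistortPoints(np.float64(uv).reshape(-1,1,2),K,np.array([im['k1'],0,0,0.])).reshape(-1,2)
def rays(im,uv):
    s=slopes(im,uv);return np.c_[s,np.ones(len(s))]@im['A'].T
def on_plane(im,uv,z):
    d=rays(im,uv);return im['E']+d*((z-im['E'][2])/d[:,2])[:,None]
def cloud(im):
    h,w=im['z_map'].shape;v,u=np.mgrid[:h,:w];d=rays(im,np.c_[u.ravel(),v.ravel()])
    return (im['E']+d*im['z_map'].reshape(-1,1)).reshape(h,w,3)
E
python3 - <<'E'
from h import *
for n in ('scene','top'):
    im=cam(n);cv2.imwrite(f'pics/{n}0.png',im['pixels'][:,:,::-1]);print(n,im['mtx'],im['k1'],im['E'],im['A'][:,2])
    np.savez(f'{n}0.npz',**{k:im[k] for k in im})
s=get_state();print({k:np.round(v,3) for k,v in s.items()}); print(R.from_quat(s['tool_rot']).as_matrix().round(3))
print(get_image('wrist')['mount'])
E
```

```text
pics
scene [[386.26967773   0.         254.67852791]
 [  0.         386.26967773 185.70394139]
 [  0.           0.           1.        ]] -0.06507312791378381 [-0.39989693 -0.40303693  0.58931604] [ 0.81425917  0.39064316 -0.42939485]
top [[489.46557778   0.         247.10386849]
 [  0.         489.46557778 181.21122183]
 [  0.           0.           1.        ]] -0.08773290015319175 [-0.49266927  0.50875529  1.53116305] [ 0.57254882 -0.25526614 -0.77911941]
{'t': np.float64(0.1), 'joints': array([ 1.189,  0.468, -0.012,  1.604,  0.006,  1.071, -0.056]), 'qvel': array([-0.002, -0.003, -0.002, -0.002,  0.001,  0.   , -0.   ]), 'joint_torque': array([ 1.0000e-03, -5.3351e+01,  2.2000e-02, -2.5196e+01,  1.2000e-02,
        4.0000e-03, -0.0000e+00]), 'tool_pos': array([ 0.216, -0.613,  0.23 ]), 'tool_rot': array([ 0.986,  0.169, -0.   , -0.001]), 'ft_force': array([-0.226,  0.433,  0.399]), 'wrist_torque': array([-0.026,  0.048, -0.073]), 'grip_force': np.float64(0.0), 'gripper_width': np.float64(0.086)}
[[ 0.943  0.332 -0.001]
 [ 0.332 -0.943  0.001]
 [-0.    -0.002 -1.   ]]
[[ 5.46330502e-04 -9.55804500e-01 -2.94002482e-01  7.48906790e-02]
 [ 9.99999830e-01  5.81740190e-04 -3.29911568e-05 -2.15428147e-04]
 [ 2.02566156e-04 -2.94002414e-01  9.55804655e-01 -1.42869318e-01]
 [ 0.00000000e+00  0.00000000e+00  0.00000000e+00  1.00000000e+00]]
```

View pics/scene0.png

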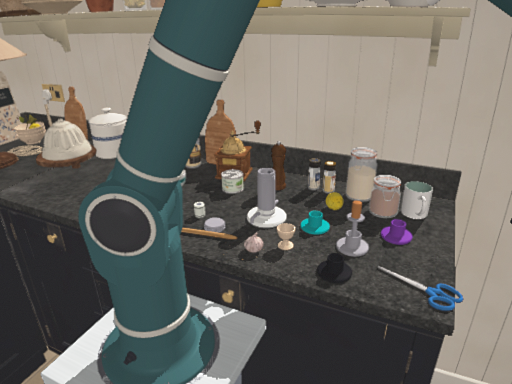

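View pics/top0.png

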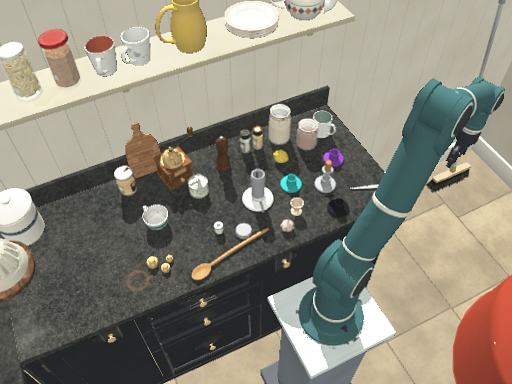

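The scene view shows the filter at (267,195), the loose white cartridge at (199,209), and the cap at (214,225). There are four stand-like things: grey steel with the rod (353,240), turquoise (315,222), purple (397,232) and black (335,268). The steel one holding the wooden-handled rod fits the description. I'll confirm in one crop and measure.

Run:
```python
from h import *
S=dict(np.load('scene0.npz',allow_pickle=True));T=dict(np.load('top0.npz',allow_pickle=True))
a=cv2.resize(S['pixels'][160:285,185:385],(800,500),interpolation=cv2.INTER_CUBIC)
b=cv2.resize(T['pixels'][150:250,190:350],(0,0),fx=5,fy=5,interpolation=cv2.INTER_CUBIC)
cv2.imwrite('pics/cropS.png',a[:,:,::-1]);cv2.imwrite('pics/cropT.png',b[:,:,::-1])
for n,I,pts in (('S',S,dict(rim=(267,172),tubefront=(267,190),cart=(199,209),carttop=(199,205),handle=(356,208),flange=(356,217),collar=(353,240),cap=(214,222),egg=(286,230),garlic=(254,243))),('T',T,dict(rim=(258,172),cart=(219,226),handle=(328,165),collar=(326,180),disc=(326,188),cap=(243,230)))):
    c=cloud(I)
    for k,(u,v) in pts.items(): print(n,k,c[v,u].round(3))
```

```text
S rim [0.547 0.011 0.142]
S tubefront [ 0.509 -0.006  0.104]
S cart [0.452 0.194 0.027]
S carttop [0.454 0.194 0.04 ]
S handle [ 0.469 -0.266  0.122]
S flange [ 0.466 -0.269  0.098]
S collar [ 0.458 -0.269  0.034]
S cap [0.415 0.121 0.019]
S egg [ 0.432 -0.095  0.036]
S garlic [ 0.346 -0.04   0.032]
T rim [0.546 0.001 0.147]
T cart [0.456 0.203 0.045]
T handle [ 0.469 -0.254  0.136]
T collar [ 0.473 -0.26   0.04 ]
T disc [ 0.459 -0.255  0.007]
T cap [0.417 0.126 0.02 ]
```

View pics/cropS.png

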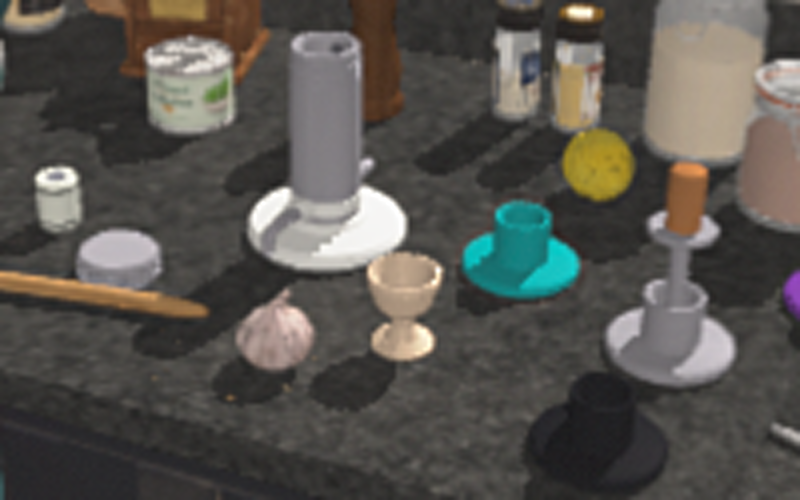

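View pics/cropT.png

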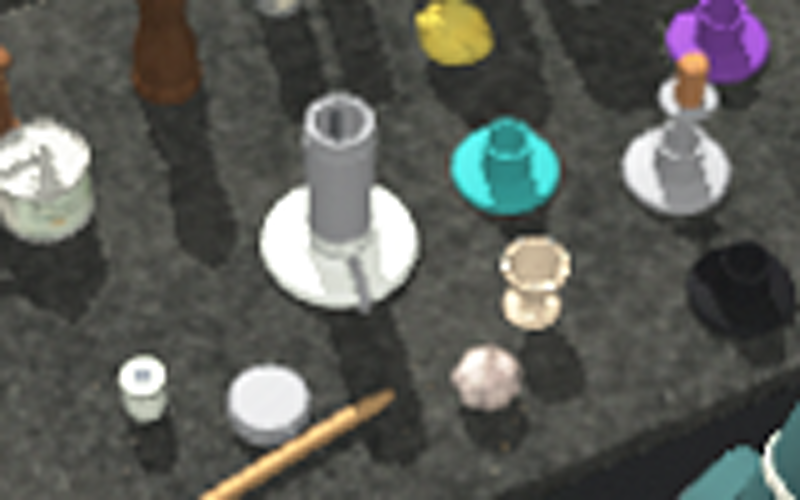

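The crops confirm it: white cartridge with a black centre hole standing at left, steel stand with the wooden-handled rod at right, turquoise, purple and black stands are decoys. I'll move to a waypoint near the rod, turning the tool so that x→world +y and y→world +x.

Careful with the scale: shifts go in shares of 80 cm and turns go in shares of 360 degrees. That gives: 0.294 m / 0.8 = 0.3675, -0.281 m / 0.8 = -0.3513, -68 degrees / 360 = -0.1889.

Request:
apply_moves:
  increments: [1,0.0463,-0.0438,-0.0075,0,0,-0.0236,1,0.0925,-0.0875,-0.015,0,0,-0.0472,1,0.1375,-0.1313,-0.0225,0,0,-0.0708,1,0.1838,-0.175,-0.0313,0,0,-0.0944,1,0.23,-0.22,-0.0388,0,0,-0.1181,1,0.275,-0.2625,-0.0463,0,0,-0.1417,1,0.3213,-0.3075,-0.0538,0,0,-0.1653,1,0.3675,-0.3513,-0.0625,0,0,-0.1889]

```text
t: 0.95
tool_pos: [0.3958, -0.257, 0.2802]
tool_rot: [0.721, 0.693, -0.0, 0.0]
ft_force: [0.3, -0.3, -0.2]
gripper_width: 0.0853
grip_force: 0.0
```

```bash
cat > look.py <<'E'
import sys
from h import *
n=sys.argv[1];s=get_state();im=cam('wrist');np.savez(n+'.npz',**im);cv2.imwrite(f'pics/{n}.png',im['pixels'][:,:,::-1])
print(s['t'],s['tool_pos'].round(4),R.from_quat(s['tool_rot']).as_matrix().round(4).tolist(),s['ft_force'].round(2))
E
python3 look.py w1
```

```text
0.95 [ 0.3958 -0.257   0.2802] [[0.0393, 0.9992, -0.0002], [0.9992, -0.0393, -0.0004], [-0.0004, -0.0002, -1.0]] [ 0.33 -0.31 -0.21]
```

In the tool's units: 0.262 m / 0.8 = 0.3275, 0.125 m / 0.8 = 0.1563, -2.2 degrees / 360 = -0.0061.

Request:
apply_moves:
  increments: [1,0.0563,0.0263,0,0,0,-0.0061,1,0.1125,0.0525,0,0,0,-0.0061,1,0.1675,0.0788,0,0,0,-0.0061,1,0.2225,0.105,0,0,0,-0.0061,1,0.275,0.1313,0,0,0,-0.0061,1,0.3275,0.1563,0,0,0,-0.0061,1,0.3275,0.1563,0,0,0,-0.0061]

```text
t: 1.7
tool_pos: [0.5338, 0.0042, 0.28]
tool_rot: [0.706, 0.708, 0.002, -0.001]
ft_force: [-0.6, -0.3, -0.0]
gripper_width: 0.0855
grip_force: 0.0
```

```bash
python3 look.py w2
```

```text
1.7 [0.5338 0.0042 0.28  ] [[-0.0026, 1.0, 0.0013], [1.0, 0.0026, 0.0043], [0.0043, 0.0013, -1.0]] [-0.63 -0.3  -0.04]
```

In the tool's units: 0.198 m / 0.8 = 0.2475, 0.165 m / 0.8 = 0.2063.

Request:
apply_moves:
  increments: [0.7,0.0563,-0.02,0,0,0,0,0.7,0.1125,-0.0375,0,0,0,0,0.7,0.1625,-0.0563,0.0375,0,0,0,0.7,0.2063,-0.075,0.075,0,0,0,0.7,0.2475,-0.0875,0.1125,0,0,0,0.7,0.2475,-0.0875,0.125,0,0,0,0.7,0.2475,-0.0875,0.125,0,0,0]

```text
t: 2.45
tool_pos: [0.4626, 0.1942, 0.1783]
tool_rot: [0.709, 0.705, -0.002, -0.001]
ft_force: [0.7, -0.1, 0.7]
gripper_width: 0.0597
grip_force: 0.0
```

```bash
python3 look.py w3; python3 -c "
import cv2,numpy as np
a=[cv2.resize(cv2.imread(f'pics/w{i}.png'),(400,300)) for i in (1,2,3)]
cv2.imwrite('pics/m.png',np.vstack([np.hstack(a[:2]),np.hstack([a[2],a[2]*0])]))"
```

```text
2.45 [0.4626 0.1942 0.1783] [[0.0067, 1.0, -0.0035], [1.0, -0.0067, -0.002], [-0.002, -0.0035, -1.0]] [ 0.73 -0.1   0.74]
```

View pics/m.png

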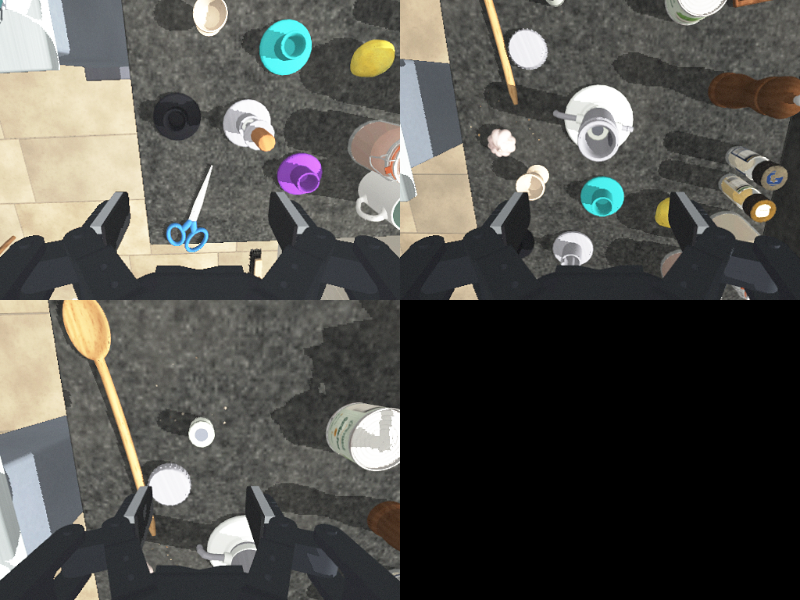

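The wrist views show the mouth at about (252,175) in w2, the loose cartridge at (257,170) in w3 and the rod's wooden handle at (337,178) in w1. I'll measure the circles by height mask and ray casting.

```bash
cat > fit.py <<'E'
from h import *
def disc(im,c0,z,r,tol=.006,ring=False):
    c=cloud(im);m=((abs(c[...,2]-z)<tol)&(np.hypot(c[...,0]-c0[0],c[...,1]-c0[1])<r+.015)&(im['z_map']>0)).astype(np.uint8)
    cs,_=cv2.findContours(m,cv2.RETR_EXTERNAL,cv2.CHAIN_APPROX_NONE)
    k=max(cs,key=cv2.contourArea);p=on_plane(im,k.reshape(-1,2),z)[:,:2]
    (x,y),rr=cv2.minEnclosingCircle(np.float32(p*1000)); A=np.c_[2*p,np.ones(len(p))];q=np.linalg.lstsq(A,(p**2).sum(1),rcond=None)[0]
    zz=c[m>0][:,2]
    return 'enc',np.round([x,y,rr],1),'ls',(q[:2]*1000).round(1),round(1000*np.sqrt(q[2]+q[:2]@q[:2]),1),'n',len(p),'zmed',np.median(zz).round(4)
E
python3 - <<'E'
from fit import *
L=lambda n:dict(np.load(n+'.npz',allow_pickle=True))
w1,w2,w3,S,T=map(L,('w1','w2','w3','scene0','top0'))
for n,im in(('w3',w3),('w2',w2),('T',T)): 
    for t,c0,z,r in(('cart',(.461,.198),.04,.0158),('rim',(.535,.004),.155,.026),('foot',(.535,.004),.012,.06)):
        try: print(n,t,disc(im,c0,z,r))
        except Exception as e: print(n,t,e)
for n,im in(('w1',w1),('w2',w2),('T',T)):
    for t,c0,z,r in(('handle',(.476,-.26),.137,.012),('flange',(.476,-.26),.095,.022),('collar',(.476,-.26),.044,.02),('disc',(.476,-.26),.006,.042)):
        try: print(n,t,disc(im,c0,z,r))
        except Exception as e: print(n,t,e)
E
```

```text
w3 cart ('enc', array([464.2, 203.4,  16. ]), 'ls', array([464.1, 203.4]), np.float64(15.3), 'n', 93, 'zmed', np.float64(0.0401))
w3 rim max() iterable argument is empty
w3 foot ('enc', array([501.5,  38.7,  42.4]), 'ls', array([504.5,  36.9]), np.float64(30.7), 'n', 167, 'zmed', np.float64(0.0144))
w2 cart ('enc', array([468.2, 184.8,   0. ]), 'ls', array([117.8,  46.5]), np.float64(376.7), 'n', 1, 'zmed', np.float64(0.0344))
w2 rim ('enc', array([532.2,   9. ,  24.8]), 'ls', array([532.4,   8.9]), np.float64(24.2), 'n', 149, 'zmed', np.float64(0.1544))
w2 foot ('enc', array([532.8,  11.2,  58.9]), 'ls', array([534.8,  20.2]), np.float64(44.7), 'n', 238, 'zmed', np.float64(0.0143))
T cart ('enc', array([462.2, 204.7,  16.3]), 'ls', array([461.7, 203.7]), np.float64(14.6), 'n', 21, 'zmed', np.float64(0.039))
T rim ('enc', array([530.5,  12. ,  27.6]), 'ls', array([529.1,   9.7]), np.float64(22.3), 'n', 67, 'zmed', np.float64(0.1531))
T foot ('enc', array([530.1,  24.1,  58.2]), 'ls', array([531.5,  27.3]), np.float64(41.5), 'n', 70, 'zmed', np.float64(0.0129))
w1 handle ('enc', array
[... 724 characters left out ...]
', np.float64(0.043))
w2 disc ('enc', array([ 476.8, -255.8,   56.4]), 'ls', array([ 476.6, -254.2]), np.float64(48.2), 'n', 399, 'zmed', np.float64(0.0084))
T handle ('enc', array([ 476.9, -258.9,   13. ]), 'ls', array([ 477.7, -258.6]), np.float64(10.1), 'n', 16, 'zmed', np.float64(0.1364))
T flange ('enc', array([ 479.6, -260.4,   22.2]), 'ls', array([ 479.3, -260.5]), np.float64(16.9), 'n', 36, 'zmed', np.float64(0.0958))
T collar ('enc', array([ 476.4, -261.3,   23.4]), 'ls', array([ 477.2, -257.3]), np.float64(15.9), 'n', 37, 'zmed', np.float64(0.0418))
T disc ('enc', array([ 474. , -259.6,   57.7]), 'ls', array([ 473.4, -259.4]), np.float64(43.8), 'n', 164, 'zmed', np.float64(0.0056))
```

In the tool's units: 0.095 m / 0.8 = 0.1188, 0.009 m / 0.8 = 0.0113.

Request:
apply_moves:
  increments: [0.7,0.0113,0.0019,0.05,0,0,0,0.7,0.0113,0.0019,0.0938,0,0,0,0.7,0.0113,0.0019,0.1188,0,0,0,0.7,0.0113,0.0019,0.1188,0,0,0,0.7,0.0113,0.0019,0.1188,0,0,0]

```text
t: 3.0
tool_pos: [0.4666, 0.2036, 0.0861]
tool_rot: [0.71, 0.704, 0.001, 0.001]
ft_force: [0.2, 0.8, 0.8]
gripper_width: 0.0597
grip_force: 0.0
```

```bash
python3 look.py w4; python3 -c "
from fit import *
print(disc(dict(np.load('w4.npz',allow_pickle=True)),(.464,.2035),.04,.0158)); print(get_state()['qvel'].round(3))"
```

```text
3.0 [0.4666 0.2036 0.0861] [[0.0094, 1.0, 0.0016], [1.0, -0.0094, 0.0], [0.0, 0.0016, -1.0]] [0.17 0.76 0.78]
('enc', array([464.3, 203.8,  16.3]), 'ls', array([464.2, 203.7]), np.float64(15.6), 'n', 131, 'zmed', np.float64(0.0401))
[-0.005 -0.012 -0.007 -0.002  0.002 -0.004 -0.004]
```

In the tool's units: 0.0615 m / 0.8 = 0.0769, -0.0022 m / 0.8 = -0.0028.

Request:
apply_moves:
  increments: [0.7,0,-0.0028,0.0375,0,0,0,0.7,0,-0.0028,0.0625,0,0,0,0.7,0,-0.0028,0.0769,0,0,0,0.7,0,-0.0028,0.0769,0,0,0,0.7,0,-0.0028,0.0769,0,0,0]
  grip_force: 30

```text
t: 3.55
tool_pos: [0.4639, 0.2049, 0.0246]
tool_rot: [0.71, 0.705, 0.001, 0.0]
ft_force: [0.0, 0.0, -0.1]
gripper_width: 0.0601
grip_force: 0.0
```

Request:
apply_moves:
  increments: [0.2,0,0,0,0,0,0,0.2,0,0,0,0,0,0,0.2,0,0,0,0,0,0,0.2,0,0,0,0,0,0,0.2,0,0,0,0,0,0]
  grip_force: 30

```text
t: 4.05
tool_pos: [0.4637, 0.2049, 0.0246]
tool_rot: [0.71, 0.705, 0.001, 0.001]
ft_force: [-1.0, -0.6, 5.8]
gripper_width: 0.0302
grip_force: 29.2
```

In the tool's units: -0.2 m / 0.8 = -0.25, -0.18 m / 0.8 = -0.225.

Request:
apply_moves:
  increments: [0.2,0,0,-0.025,0,0,0,0.2,0,0,-0.075,0,0,0,0.2,0,0,-0.125,0,0,0,0.2,0,0,-0.175,0,0,0,0.2,-0.0375,0.015,-0.225,0,0,0,0.2,-0.0875,0.035,-0.25,0,0,0,0.2,-0.1375,0.055,-0.25,0,0,0,0.2,-0.1375,0.055,-0.25,0,0,0]

```text
t: 4.85
tool_pos: [0.5086, 0.0873, 0.2242]
tool_rot: [0.713, 0.701, -0.0, 0.002]
ft_force: [-0.9, -0.5, -0.8]
gripper_width: 0.0302
grip_force: 30.1
```

In the tool's units: -0.0845 m / 0.8 = -0.1056, -0.04 m / 0.8 = -0.05.

Request:
apply_moves:
  increments: [0.2,-0.05,0.015,0,0,0,0,0.2,-0.1056,0.03,0,0,0,0,0.2,-0.1056,0.03,0,0,0,0,0.2,-0.1056,0.03,0,0,0,0,0.2,-0.1056,0.03,0,0,0,0]

```text
t: 5.35
tool_pos: [0.5291, 0.0111, 0.2235]
tool_rot: [0.709, 0.705, 0.0, -0.0]
ft_force: [-0.1, -0.4, -0.7]
gripper_width: 0.03
grip_force: 30.1
```

```bash
python3 look.py w5; python3 -c "
from fit import *
im=dict(np.load('w5.npz',allow_pickle=True));s=get_state();p=s['tool_pos']
for z in (p[2]+.0155,): print(disc(im,p[:2],z,.0158,.005))
print(disc(im,(.532,.009),.155,.026)); print(disc(im,(.532,.009),.012,.06));print(s['gripper_width'],s['grip_force'])"
```

```text
5.35 [0.5291 0.0111 0.2235] [[0.0051, 1.0, -0.0003], [1.0, -0.0051, 0.0007], [0.0007, -0.0003, -1.0]] [-0.11 -0.35 -0.74]
('enc', array([528.9,  15.6,  29.7]), 'ls', array([528.9,  13.8]), np.float64(19.7), 'n', 430, 'zmed', np.float64(0.239))
('enc', array([532.6,   9.6,  24.8]), 'ls', array([532.5,  10. ]), np.float64(21.5), 'n', 240, 'zmed', np.float64(0.1545))
('enc', array([532.7,  11.2,  58.7]), 'ls', array([534.7,  20.6]), np.float64(44.3), 'n', 281, 'zmed', np.float64(0.0144))
0.030260613967894787 30.13037033379078
```

View pics/w5.png

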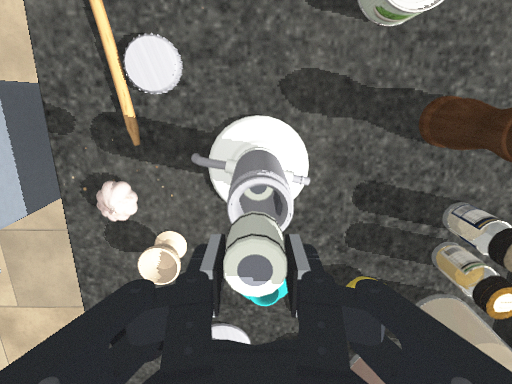

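The wrist view shows the cartridge held upright between the pads (256,262) with the mouth just beyond it (262,205). The spout at (200,160) and the hose at (305,180) mean the housing is yawed only about -10°. I'll align over the mouth and come down to just above the rim.

In the tool's units: 0.037 m / 0.8 = 0.0463, 0.0022 m / 0.8 = 0.0028.

Request:
apply_moves:
  increments: [0.2,-0.0008,0.0028,0.0188,0,0,0,0.2,-0.0008,0.0028,0.0375,0,0,0,0.2,-0.0008,0.0028,0.0463,0,0,0,0.2,-0.0008,0.0028,0.0463,0,0,0,0.2,-0.0008,0.0028,0.0463,0,0,0]

```text
t: 5.9
tool_pos: [0.5317, 0.0093, 0.1861]
tool_rot: [0.709, 0.705, -0.0, -0.0]
ft_force: [0.6, 0.1, -0.9]
gripper_width: 0.0302
grip_force: 30.1
```

```bash
python3 look.py w6; python3 -c "
from fit import *
im=dict(np.load('w6.npz',allow_pickle=True));s=get_state();p=s['tool_pos'];c=cloud(im);g=im['pixels'].mean(2)
m=(abs(c[...,2]-p[2]-.0155)<.0025)&(np.hypot(c[...,0]-p[0],c[...,1]-p[1])<.02)&(g>90)
q=c[m][:,:2];(x,y),r=cv2.minEnclosingCircle(np.float32(q*1000));print(x,y,r,m.sum(),np.median(c[m][:,2]), np.percentile(q,[1,99],axis=0).round(4).tolist())
print(disc(im,(.532,.009),.155,.026)); 
"
```

```text
5.9 [0.5317 0.0093 0.1861] [[0.0064, 1.0, -0.0007], [1.0, -0.0064, 0.0003], [0.0003, -0.0007, -1.0]] [ 0.56  0.08 -0.95]
534.1295166015625 8.273324966430664 18.804513931274414 2957 0.20166379768861817 [[0.517, -0.0068], [0.5459, 0.0218]]
('enc', array([532.5,  10. ,  24.5]), 'ls', array([532.3,  11.4]), np.float64(20.6), 'n', 270, 'zmed', np.float64(0.1546))
```

In the tool's units: 0.012 m / 0.8 = 0.015, 0.0015 m / 0.8 = 0.0019.

Request:
apply_moves:
  increments: [0.2,0.0019,0,0.0038,0,0,0,0.2,0.0019,0,0.0075,0,0,0,0.2,0.0019,0,0.01,0,0,0,0.2,0.0019,0,0.0125,0,0,0,0.2,0.0019,0,0.015,0,0,0]

```text
t: 6.45
tool_pos: [0.5318, 0.0104, 0.1743]
tool_rot: [0.71, 0.705, -0.0, 0.0]
ft_force: [1.2, -0.5, -0.7]
gripper_width: 0.0306
grip_force: 30.1
```

In the tool's units: 0.006 m / 0.8 = 0.0075, 0.004 m / 0.8 = 0.005.

Request:
apply_moves:
  increments: [0.2,0,0,0.0025,0,0,0,0.2,0,0,0.005,0,0,0,0.2,0,0,0.0075,0,0,0,0.2,0,0,0.0075,0,0,0]

```text
t: 6.85
tool_pos: [0.5316, 0.0105, 0.1681]
tool_rot: [0.71, 0.705, -0.0, -0.0]
ft_force: [1.0, 0.6, -0.8]
gripper_width: 0.0303
grip_force: 30.1
```

In the tool's units: 0.008 m / 0.8 = 0.01, 0.006 m / 0.8 = 0.0075.

Request:
apply_moves:
  increments: [0.2,0,0,0.0025,0,0,0,0.2,0,0,0.005,0,0,0,0.2,0,0,0.0075,0,0,0,0.2,0,0,0.01,0,0,0,0.2,0,0,0.01,0,0,0]

```text
t: 7.35
tool_pos: [0.5316, 0.0106, 0.16]
tool_rot: [0.709, 0.705, -0.0, -0.0]
ft_force: [-1.4, 0.4, -2.7]
gripper_width: 0.0306
grip_force: 30.0
```

```bash
python3 look.py w7; python3 -c "
from h import *
im=cam('scene');s=im['pixels'][140:240,200:330];w=dict(np.load('w7.npz',allow_pickle=True))['pixels'][130:330,150:370]
cv2.imwrite('pics/m7.png',np.hstack([cv2.resize(s,(520,400),interpolation=2),cv2.resize(w,(280,400))])[:,:,::-1])"
```

```text
7.35 [0.5316 0.0106 0.16  ] [[0.0067, 1.0, -0.0007], [1.0, -0.0067, 0.0002], [0.0002, -0.0007, -1.0]] [-1.36  0.44 -2.75]
```

View pics/m7.png

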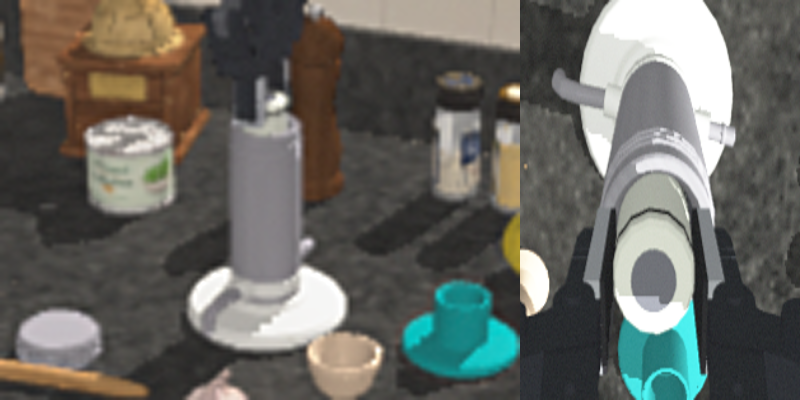

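The cartridge sits upright in the mouth, about 20 mm deep, in both views. Releasing and lifting.

In the tool's units: -0.1 m / 0.8 = -0.125, -0.06 m / 0.8 = -0.075.

Request:
apply_moves:
  increments: [0.5,0,0,0,0,0,0,0.55,0,0,0,0,0,0,0.6,0,0,0,0,0,0,0.6,0,0,0,0,0,0,0.6,0,0,-0.025,0,0,0,0.6,0,0,-0.075,0,0,0,0.6,0,0,-0.125,0,0,0,0.6,0,0,-0.125,0,0,0]

```text
t: 8.25
tool_pos: [0.5351, 0.0112, 0.2659]
tool_rot: [0.71, 0.705, 0.003, 0.004]
ft_force: [1.2, 0.6, 0.7]
gripper_width: 0.0514
grip_force: 0.0
```

```bash
python3 look.py w8; python3 -c "
from fit import *
im=dict(np.load('w8.npz',allow_pickle=True));c=cloud(im)
d=np.hypot(c[...,0]-.532,c[...,1]-.009)<.03; z=c[...,2][d];print(np.histogram(z,bins=np.arange(.11,.2,.005)))
for z in (.1745,.155): print(disc(im,(.532,.009),z,.016 if z>.16 else .026,.004))
"
```

```text
8.25 [0.5351 0.0112 0.2659] [[0.0068, 0.9999, 0.0103], [1.0, -0.0068, -0.0006], [-0.0005, 0.0103, -0.9999]] [1.21 0.6  0.71]
(array([ 38,  39,  43, 136,  23,  53,  82, 233, 638, 375,  50,  45, 239,
       913,   0,   0,   0]), array([0.11 , 0.115, 0.12 , 0.125, 0.13 , 0.135, 0.14 , 0.145, 0.15 ,
       0.155, 0.16 , 0.165, 0.17 , 0.175, 0.18 , 0.185, 0.19 , 0.195]))
('enc', array([531.2,   8.9,  16.2]), 'ls', array([531.1,   8.9]), np.float64(15.5), 'n', 109, 'zmed', np.float64(0.1757))
('enc', array([532.5,   8.9,  24.7]), 'ls', array([532.2,   7.1]), np.float64(21.3), 'n', 340, 'zmed', np.float64(0.1548))
```

In the tool's units: -0.27 m / 0.8 = -0.3375, -0.18 m / 0.8 = -0.225.

Request:
apply_moves:
  increments: [0.6,-0.0563,-0.0113,0,0,0,0,0.6,-0.1125,-0.0225,0,0,0,0,0.6,-0.1688,-0.0338,0,0,0,0,0.6,-0.225,-0.0463,0,0,0,0,0.6,-0.2813,-0.0575,0.0188,0,0,0,0.6,-0.3375,-0.0688,0.05,0,0,0,0.6,-0.3375,-0.0688,0.05,0,0,0,0.6,-0.3375,-0.0688,0.05,0,0,0]

```text
t: 9.1
tool_pos: [0.4734, -0.2599, 0.2185]
tool_rot: [0.711, 0.704, -0.0, -0.002]
ft_force: [0.2, 0.7, 0.2]
gripper_width: 0.0511
grip_force: 0.0
```

Request:
apply_moves:
  increments: [0.6,0,0,0,0,0,0]

```text
t: 9.2
tool_pos: [0.4753, -0.2577, 0.2202]
tool_rot: [0.709, 0.705, 0.0, -0.0]
ft_force: [0.8, 1.3, -0.2]
gripper_width: 0.0514
grip_force: 0.0
```

```bash
python3 look.py w9; python3 -c "
from fit import *
im=dict(np.load('w9.npz',allow_pickle=True))
for t,z,r in(('handle',.137,.012),('flange',.095,.022),('collar',.044,.02)): print(t,disc(im,(.478,-.262),z,r,.004))
"
```

```text
9.2 [ 0.4753 -0.2577  0.2202] [[0.0052, 1.0, -0.0003], [1.0, -0.0052, 0.001], [0.001, -0.0003, -1.0]] [ 0.78  1.29 -0.16]
handle ('enc', array([ 479.4, -262.6,   11.2]), 'ls', array([ 479.5, -262.7]), np.float64(10.6), 'n', 78, 'zmed', np.float64(0.1365))
flange ('enc', array([ 479.5, -263.1,   22. ]), 'ls', array([ 479.6, -263. ]), np.float64(18.7), 'n', 169, 'zmed', np.float64(0.0951))
collar ('enc', array([ 479. , -259.5,   18.8]), 'ls', array([ 478.9, -261.7]), np.float64(16.6), 'n', 84, 'zmed', np.float64(0.0436))
```

In the tool's units: 0.1225 m / 0.8 = 0.1531, -0.0053 m / 0.8 = -0.0066.

Request:
apply_moves:
  increments: [0.6,-0.0066,0.0053,0.05,0,0,0,0.6,-0.0066,0.0053,0.0938,0,0,0,0.6,-0.0066,0.0053,0.125,0,0,0,0.6,-0.0066,0.0053,0.1438,0,0,0,0.6,-0.0066,0.0053,0.1531,0,0,0,0.6,-0.0066,0.0053,0.1531,0,0,0,0.6,-0.0066,0.0053,0.1531,0,0,0]
  grip_force: 60

```text
t: 9.95
tool_pos: [0.4801, -0.2645, 0.0991]
tool_rot: [0.709, 0.705, 0.0, 0.001]
ft_force: [0.2, 1.1, 0.6]
gripper_width: 0.0511
grip_force: 0.0
```

Request:
apply_moves:
  increments: [0.1,0,0,0,0,0,0,0.1,0,0,0,0,0,0,0.1,0,0,0,0,0,0,0.1,0,0,0,0,0,0,0.1,0,0,0,0,0,0]
  grip_force: 60

```text
t: 10.45
tool_pos: [0.4799, -0.2649, 0.0991]
tool_rot: [0.71, 0.705, 0.0, 0.001]
ft_force: [-0.4, 0.5, 6.0]
gripper_width: 0.0224
grip_force: 58.9
```

In the tool's units: -0.19 m / 0.8 = -0.2375, -0.17 m / 0.8 = -0.2125.

Request:
apply_moves:
  increments: [0.1,0,0,-0.0125,0,0,0,0.1,0,0,-0.0375,0,0,0,0.1,0,0,-0.0688,0,0,0,0.1,0,0,-0.1125,0,0,0,0.1,0,0,-0.1625,0,0,0,0.1,0,0,-0.2125,0,0,0,0.1,0,0,-0.2375,0,0,0,0.1,0,0,-0.2375,0,0,0]

```text
t: 11.25
tool_pos: [0.4806, -0.2649, 0.2917]
tool_rot: [0.71, 0.705, 0.001, 0.003]
ft_force: [0.2, 0.3, -2.1]
gripper_width: 0.0225
grip_force: 59.1
```

In the tool's units: 0.272 m / 0.8 = 0.34, 0.24 m / 0.8 = 0.3.

Request:
apply_moves:
  increments: [0.1,0.05,0.01,0,0,0,0,0.1,0.1,0.02,0,0,0,0,0.1,0.15,0.03,0,0,0,0,0.1,0.2,0.04,0,0,0,0,0.1,0.25,0.05,0,0,0,0,0.1,0.3,0.06,0,0,0,0,0.1,0.34,0.065,0,0,0,0,0.1,0.34,0.065,0,0,0,0]

```text
t: 12.05
tool_pos: [0.5321, 0.0131, 0.287]
tool_rot: [0.706, 0.708, 0.0, -0.002]
ft_force: [0.0, 1.1, -1.6]
gripper_width: 0.0226
grip_force: 59.0
```

Request:
apply_moves:
  increments: [0.1,0,0,0,0,0,0,0.1,0,0,0,0,0,0]

```text
t: 12.25
tool_pos: [0.5324, 0.0057, 0.287]
tool_rot: [0.71, 0.704, -0.001, -0.0]
ft_force: [0.5, -0.9, -1.5]
gripper_width: 0.0226
grip_force: 59.0
```

```bash
python3 look.py w10; python3 -c "
from fit import *
im=dict(np.load('w10.npz',allow_pickle=True));t=cam('top');s=cam('scene')
for n,i in(('top',t),('scene',s)): cv2.imwrite(f'pics/{n}10.png',i['pixels'][:,:,::-1])
a=[cv2.resize(x,(400,400),interpolation=2) for x in (im['pixels'][80:380,106:406],s['pixels'][110:220,210:320])]
cv2.imwrite('pics/m10.png',np.hstack(a)[:,:,::-1])
p=get_state()['tool_pos']
print(disc(im,p[:2],p[2]-.0041,.022,.004)); print(disc(im,(.532,.009),.1757,.016,.004))
"
```

```text
12.25 [0.5324 0.0057 0.287 ] [[0.0086, 1.0, -0.0018], [1.0, -0.0086, -0.0007], [-0.0007, -0.0018, -1.0]] [ 0.52 -0.88 -1.51]
('enc', array([532.2,   9.4,  21.4]), 'ls', array([532.2,  14. ]), np.float64(15.6), 'n', 232, 'zmed', np.float64(0.2829))
('enc', array([531. ,   9.4,  15.6]), 'ls', array([531. ,  10.6]), np.float64(13.0), 'n', 105, 'zmed', np.float64(0.1756))
```

View pics/m10.png

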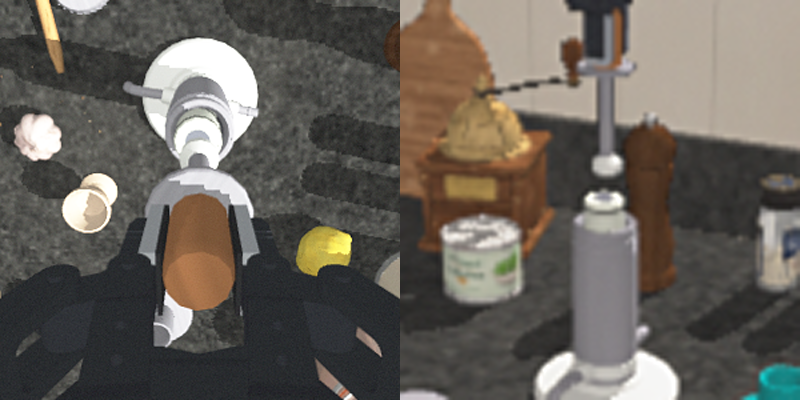

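The rod hangs upright with its foot right above the cartridge: foot (607,165) over cartridge (603,200) in the scene crop. Quick numeric check of the foot's centre.

```bash
python3 -c "
from h import *
im=dict(np.load('w10.npz',allow_pickle=True));p=get_state()['tool_pos'];print(p)
for i in (im,cam('top'),cam('scene')):
  c=cloud(i);q=c[(np.hypot(c[...,0]-.532,c[...,1]-.009)<.03)&(i['z_map']>0)]
  for lo,hi in ((.196,.21),(.215,.255)):
    a=q[(q[:,2]>lo)&(q[:,2]<hi)]
    if len(a)<5: print(len(a)); continue
    b=np.c_[2*a[:,:2],np.ones(len(a))];s=np.linalg.lstsq(b,(a[:,:2]**2).sum(1),rcond=None)[0];print(lo,len(a),a[:,2].min().round(4),s[:2].round(4),np.sqrt(s[2]+s[:2]@s[:2]).round(4), np.percentile(a[:,:2],[2,98],axis=0).round(4).tolist())
"
```

```text
[0.53280071 0.00568774 0.28760199]
0.196 312 0.199 [0.5319 0.0073] 0.0096 [[0.5215, 0.0026], [0.5423, 0.0177]]
0.215 108 0.2152 [0.532  0.0068] 0.0057 [[0.5266, 0.0087], [0.5374, 0.0127]]
0.196 17 0.1967 [0.5289 0.0065] 0.0086 [[0.5173, -0.0038], [0.538, 0.0162]]
0.215 23 0.2167 [0.5272 0.012 ] 0.0051 [[0.5221, 0.0057], [0.5337, 0.016]]
0.196 36 0.1976 [0.529  0.0052] 0.0091 [[0.5186, -0.0047], [0.5343, 0.016]]
0.215 69 0.215 [0.5295 0.0055] 0.0051 [[0.5234, -0.0003], [0.5337, 0.0115]]
```

In the tool's units: 0.019 m / 0.8 = 0.0238, 0.012 m / 0.8 = 0.015.

Request:
apply_moves:
  increments: [0.1,0.0023,-0.0006,0.0075,0,0,0,0.1,0.0023,-0.0006,0.015,0,0,0,0.1,0.0023,-0.0006,0.0213,0,0,0,0.1,0.0023,-0.0006,0.0238,0,0,0,0.1,0.0023,-0.0006,0.0238,0,0,0,0.1,0.0023,-0.0006,0.0238,0,0,0]

```text
t: 13.1
tool_pos: [0.5326, 0.0091, 0.269]
tool_rot: [0.71, 0.705, 0.0, 0.0]
ft_force: [-0.6, 0.4, -1.4]
gripper_width: 0.0226
grip_force: 59.0
```

Request:
apply_moves:
  increments: [0.1,0,0,0.0013,0,0,0,0.1,0,0,0.0025,0,0,0,0.1,0,0,0.0038,0,0,0,0.1,0,0,0.005,0,0,0,0.1,0,0,0.0063,0,0,0,0.1,0,0,0.0075,0,0,0]

```text
t: 13.7
tool_pos: [0.5326, 0.0091, 0.2631]
tool_rot: [0.709, 0.705, 0.0, 0.0]
ft_force: [-0.8, -0.2, 0.4]
gripper_width: 0.0225
grip_force: 59.2
```

In the tool's units: 0.008 m / 0.8 = 0.01, 0.007 m / 0.8 = 0.0088.

Request:
apply_moves:
  increments: [0.1,0,0,0.0013,0,0,0,0.1,0,0,0.0025,0,0,0,0.1,0,0,0.0038,0,0,0,0.1,0,0,0.005,0,0,0,0.1,0,0,0.0063,0,0,0,0.1,0,0,0.0075,0,0,0,0.1,0,0,0.0088,0,0,0,0.1,0,0,0.01,0,0,0]

```text
t: 14.5
tool_pos: [0.5326, 0.009, 0.2549]
tool_rot: [0.71, 0.705, 0.0, 0.0]
ft_force: [-0.6, 0.1, 0.8]
gripper_width: 0.0224
grip_force: 59.2
```

In the tool's units: 0.0096 m / 0.8 = 0.012, 0.0084 m / 0.8 = 0.0105.

Request:
apply_moves:
  increments: [0.1,0,0,0.0015,0,0,0,0.1,0,0,0.003,0,0,0,0.1,0,0,0.0045,0,0,0,0.1,0,0,0.006,0,0,0,0.1,0,0,0.0075,0,0,0,0.1,0,0,0.009,0,0,0,0.1,0,0,0.0105,0,0,0,0.1,0,0,0.012,0,0,0]

```text
t: 15.3
tool_pos: [0.5326, 0.009, 0.2453]
tool_rot: [0.71, 0.705, 0.0, 0.0]
ft_force: [0.7, 1.1, -0.1]
gripper_width: 0.0226
grip_force: 59.2
```

In the tool's units: 0.0096 m / 0.8 = 0.012, 0.0084 m / 0.8 = 0.0105.

Request:
apply_moves:
  increments: [0.1,0,0,0.0015,0,0,0,0.1,0,0,0.003,0,0,0,0.1,0,0,0.0045,0,0,0,0.1,0,0,0.006,0,0,0,0.1,0,0,0.0075,0,0,0,0.1,0,0,0.009,0,0,0,0.1,0,0,0.0105,0,0,0,0.1,0,0,0.012,0,0,0]

```text
t: 16.1
tool_pos: [0.5326, 0.009, 0.2357]
tool_rot: [0.71, 0.705, 0.0, 0.0]
ft_force: [0.9, -0.6, 1.3]
gripper_width: 0.0228
grip_force: 59.3
```

In the tool's units: 0.0056 m / 0.8 = 0.007, 0.0049 m / 0.8 = 0.0061.

Request:
apply_moves:
  increments: [0.1,0,0,0.0009,0,0,0,0.1,0,0,0.0018,0,0,0,0.1,0,0,0.0026,0,0,0,0.1,0,0,0.0035,0,0,0,0.1,0,0,0.0044,0,0,0,0.1,0,0,0.0053,0,0,0,0.1,0,0,0.0061,0,0,0,0.1,0,0,0.007,0,0,0]

```text
t: 16.9
tool_pos: [0.5325, 0.009, 0.2301]
tool_rot: [0.71, 0.705, -0.0, 0.0]
ft_force: [0.7, 0.3, 1.4]
gripper_width: 0.0228
grip_force: 59.3
```

In the tool's units: 0.0056 m / 0.8 = 0.007, 0.0049 m / 0.8 = 0.0061.

Request:
apply_moves:
  increments: [0.1,0,0,0.0009,0,0,0,0.1,0,0,0.0018,0,0,0,0.1,0,0,0.0026,0,0,0,0.1,0,0,0.0035,0,0,0,0.1,0,0,0.0044,0,0,0,0.1,0,0,0.0053,0,0,0,0.1,0,0,0.0061,0,0,0,0.1,0,0,0.007,0,0,0]

```text
t: 17.7
tool_pos: [0.5325, 0.009, 0.2245]
tool_rot: [0.71, 0.705, -0.0, 0.0]
ft_force: [0.1, 0.3, 1.0]
gripper_width: 0.0229
grip_force: 59.3
```

In the tool's units: 0.0048 m / 0.8 = 0.006, 0.0042 m / 0.8 = 0.0053.

Request:
apply_moves:
  increments: [0.1,0,0,0.0008,0,0,0,0.1,0,0,0.0015,0,0,0,0.1,0,0,0.0023,0,0,0,0.1,0,0,0.003,0,0,0,0.1,0,0,0.0038,0,0,0,0.1,0,0,0.0045,0,0,0,0.1,0,0,0.0053,0,0,0,0.1,0,0,0.006,0,0,0]

```text
t: 18.5
tool_pos: [0.5325, 0.009, 0.2197]
tool_rot: [0.71, 0.705, -0.0, 0.0]
ft_force: [0.3, -0.2, 0.7]
gripper_width: 0.0226
grip_force: 59.3
```

In the tool's units: 0.0048 m / 0.8 = 0.006, 0.0042 m / 0.8 = 0.0053.

Request:
apply_moves:
  increments: [0.1,0,0,0.0008,0,0,0,0.1,0,0,0.0015,0,0,0,0.1,0,0,0.0023,0,0,0,0.1,0,0,0.003,0,0,0,0.1,0,0,0.0038,0,0,0,0.1,0,0,0.0045,0,0,0,0.1,0,0,0.0053,0,0,0,0.1,0,0,0.006,0,0,0]

```text
t: 19.3
tool_pos: [0.5325, 0.009, 0.2149]
tool_rot: [0.71, 0.705, -0.0, 0.0]
ft_force: [-0.3, -0.9, 3.1]
gripper_width: 0.0227
grip_force: 59.4
```

Request:
apply_moves:
  increments: [0.1,0,0,0.0003,0,0,0,0.1,0,0,0.0005,0,0,0,0.1,0,0,0.0008,0,0,0]
  grip_force: 20

```text
t: 19.6
tool_pos: [0.5325, 0.009, 0.2143]
tool_rot: [0.71, 0.705, -0.0, 0.0]
ft_force: [-0.1, 0.2, 2.3]
gripper_width: 0.0221
grip_force: 59.4
```

In the tool's units: 0.0006 m / 0.8 = 0.0008, 0.0004 m / 0.8 = 0.0005.

Request:
apply_moves:
  increments: [0.1,0,0,0.0003,0,0,0,0.1,0,0,0.0005,0,0,0,0.1,0,0,0.0008,0,0,0]
  grip_force: 20

```text
t: 19.9
tool_pos: [0.5325, 0.009, 0.2138]
tool_rot: [0.71, 0.705, -0.0, 0.0]
ft_force: [0.7, -0.0, 2.2]
gripper_width: 0.0228
grip_force: 59.4
```

```bash
python3 -c "
from h import *
s=get_state();print(s['t'],s['tool_pos'][2],s['ft_force'],s['grip_force'],s['gripper_width'],s['joint_torque'].round(2))"
```

```text
19.9 0.21376025699847934 [ 0.67380126 -0.01075215  2.1939067 ] 59.430159616749734 0.022752535306238934 [ 1.000e-01 -3.888e+01 -5.520e+00 -2.171e+01  1.000e-02  2.000e-01
 -0.000e+00]
```

In the tool's units: 0.0006 m / 0.8 = 0.0008, 0.0004 m / 0.8 = 0.0005.

Request:
apply_moves:
  increments: [0.1,0,0,0.0003,0,0,0,0.1,0,0,0.0005,0,0,0,0.1,0,0,0.0008,0,0,0]

```text
t: 20.2
tool_pos: [0.5325, 0.009, 0.2131]
tool_rot: [0.71, 0.705, 0.0, 0.0]
ft_force: [0.6, 0.1, 2.0]
gripper_width: 0.0227
grip_force: 59.4
```

In the tool's units: 0.0006 m / 0.8 = 0.0008, 0.0004 m / 0.8 = 0.0005.

Request:
apply_moves:
  increments: [0.1,0,0,0.0003,0,0,0,0.1,0,0,0.0005,0,0,0,0.1,0,0,0.0008,0,0,0]

```text
t: 20.5
tool_pos: [0.5325, 0.009, 0.2125]
tool_rot: [0.71, 0.705, -0.0, 0.0]
ft_force: [0.6, 0.3, 2.5]
gripper_width: 0.0226
grip_force: 59.4
```

In the tool's units: 0.0006 m / 0.8 = 0.0008, 0.0004 m / 0.8 = 0.0005.

Request:
apply_moves:
  increments: [0.1,0,0,0.0003,0,0,0,0.1,0,0,0.0005,0,0,0,0.1,0,0,0.0008,0,0,0]

```text
t: 20.8
tool_pos: [0.5325, 0.009, 0.212]
tool_rot: [0.71, 0.705, -0.0, 0.0]
ft_force: [0.1, 0.1, 2.3]
gripper_width: 0.0226
grip_force: 59.4
```

In the tool's units: 0.0006 m / 0.8 = 0.0008, 0.0004 m / 0.8 = 0.0005.

Request:
apply_moves:
  increments: [0.1,0,0,0.0003,0,0,0,0.1,0,0,0.0005,0,0,0,0.1,0,0,0.0008,0,0,0]

```text
t: 21.1
tool_pos: [0.5325, 0.009, 0.2113]
tool_rot: [0.71, 0.705, -0.0, 0.0]
ft_force: [1.4, 0.3, 2.6]
gripper_width: 0.0227
grip_force: 59.4
```

In the tool's units: 0.0006 m / 0.8 = 0.0008, 0.0004 m / 0.8 = 0.0005.

Request:
apply_moves:
  increments: [0.1,0,0,0.0003,0,0,0,0.1,0,0,0.0005,0,0,0,0.1,0,0,0.0008,0,0,0]

```text
t: 21.4
tool_pos: [0.5325, 0.009, 0.2107]
tool_rot: [0.71, 0.705, -0.0, -0.0]
ft_force: [0.8, 0.6, 3.0]
gripper_width: 0.0224
grip_force: 59.4
```

In the tool's units: 0.0007 m / 0.8 = 0.0009, 0.0004 m / 0.8 = 0.0005.

Request:
apply_moves:
  increments: [0.1,0,0,0.0003,0,0,0,0.1,0,0,0.0005,0,0,0,0.1,0,0,0.0009,0,0,0]

```text
t: 21.7
tool_pos: [0.5325, 0.009, 0.21]
tool_rot: [0.71, 0.705, -0.0, -0.0]
ft_force: [0.7, 0.0, 2.5]
gripper_width: 0.0227
grip_force: 59.4
```

In the tool's units: 0.0007 m / 0.8 = 0.0009, 0.0004 m / 0.8 = 0.0005.

Request:
apply_moves:
  increments: [0.1,0,0,0.0003,0,0,0,0.1,0,0,0.0005,0,0,0,0.1,0,0,0.0009,0,0,0]

```text
t: 22.0
tool_pos: [0.5325, 0.009, 0.2093]
tool_rot: [0.71, 0.705, -0.0, 0.0]
ft_force: [0.4, 0.7, 3.0]
gripper_width: 0.0226
grip_force: 59.4
```

Request:
apply_moves:
  increments: [0.1,0,0,0.0003,0,0,0,0.1,0,0,0.0005,0,0,0,0.1,0,0,0.0009,0,0,0]

```text
t: 22.3
tool_pos: [0.5325, 0.009, 0.2086]
tool_rot: [0.71, 0.705, -0.0, 0.0]
ft_force: [0.5, 0.5, 1.5]
gripper_width: 0.0226
grip_force: 59.4
```

In the tool's units: 0.0007 m / 0.8 = 0.0009, 0.0004 m / 0.8 = 0.0005.

Request:
apply_moves:
  increments: [0.1,0,0,0.0003,0,0,0,0.1,0,0,0.0005,0,0,0,0.1,0,0,0.0009,0,0,0]

```text
t: 22.6
tool_pos: [0.5325, 0.009, 0.2079]
tool_rot: [0.71, 0.705, -0.0, 0.0]
ft_force: [1.6, 0.5, 3.4]
gripper_width: 0.0226
grip_force: 59.4
```

In the tool's units: 0.0007 m / 0.8 = 0.0009, 0.0004 m / 0.8 = 0.0005.

Request:
apply_moves:
  increments: [0.1,0,0,0.0003,0,0,0,0.1,0,0,0.0005,0,0,0,0.1,0,0,0.0009,0,0,0]

```text
t: 22.9
tool_pos: [0.5325, 0.009, 0.2073]
tool_rot: [0.71, 0.705, -0.0, 0.0]
ft_force: [0.5, 0.4, 2.5]
gripper_width: 0.0225
grip_force: 59.4
```

In the tool's units: 0.0007 m / 0.8 = 0.0009, 0.0004 m / 0.8 = 0.0005.

Request:
apply_moves:
  increments: [0.1,0,0,0.0003,0,0,0,0.1,0,0,0.0005,0,0,0,0.1,0,0,0.0009,0,0,0]

```text
t: 23.2
tool_pos: [0.5325, 0.009, 0.2065]
tool_rot: [0.71, 0.705, -0.0, 0.0]
ft_force: [0.7, 1.1, 2.5]
gripper_width: 0.0231
grip_force: 59.4
```

Request:
apply_moves:
  increments: [0.1,0,0,0.0003,0,0,0,0.1,0,0,0.0005,0,0,0,0.1,0,0,0.0009,0,0,0]

```text
t: 23.5
tool_pos: [0.5326, 0.0091, 0.2063]
tool_rot: [0.71, 0.705, -0.0, 0.0]
ft_force: [-0.7, 0.4, 7.3]
gripper_width: 0.0223
grip_force: 60.1
```

Seat felt at TCP z≈0.2065. Holding briefly to see the settled force.

In the tool's units: 0.0001 m / 0.8 = 0.0001.

Request:
apply_moves:
  increments: [0.1,0,0,0.0001,0,0,0,0.1,0,0,0.0001,0,0,0]

```text
t: 23.7
tool_pos: [0.5326, 0.0091, 0.2063]
tool_rot: [0.71, 0.705, -0.0, 0.0]
ft_force: [0.0, 0.1, 6.1]
gripper_width: 0.0225
grip_force: 60.0
```

In the tool's units: 0.0003 m / 0.8 = 0.0004, 0.0002 m / 0.8 = 0.0003.

Request:
apply_moves:
  increments: [0.1,0,0,0.0001,0,0,0,0.1,0,0,0.0003,0,0,0,0.1,0,0,0.0004,0,0,0]

```text
t: 24.0
tool_pos: [0.5327, 0.0091, 0.2063]
tool_rot: [0.71, 0.705, -0.0, 0.0]
ft_force: [-1.1, -0.7, 9.8]
gripper_width: 0.0226
grip_force: 60.2
```

Rigid, about 11 N/mm. I'll lean in to about 15 N and hold.

In the tool's units: 0.00035 m / 0.8 = 0.0004, 0.0003 m / 0.8 = 0.0004.

Request:
apply_moves:
  increments: [0.1,0,0,0.0001,0,0,0,0.1,0,0,0.0003,0,0,0,0.1,0,0,0.0004,0,0,0,0.1,0,0,0.0004,0,0,0,0.1,0,0,0.0004,0,0,0,0.1,0,0,0.0004,0,0,0,0.1,0,0,0.0004,0,0,0,0.1,0,0,0.0004,0,0,0]

```text
t: 24.8
tool_pos: [0.5327, 0.0091, 0.2063]
tool_rot: [0.71, 0.705, 0.0, 0.0]
ft_force: [-1.4, -0.6, 9.8]
gripper_width: 0.0219
grip_force: 60.5
```

Request:
apply_moves:
  increments: [0.1,0,0,0,0,0,0,0.1,0,0,0,0,0,0,0.1,0,0,0,0,0,0]

```text
t: 25.1
tool_pos: [0.5327, 0.0092, 0.2063]
tool_rot: [0.71, 0.705, 0.0, 0.0]
ft_force: [-1.6, -0.2, 10.9]
gripper_width: 0.0227
grip_force: 60.5
```

In the tool's units: 0.0004 m / 0.8 = 0.0005, 0.0003 m / 0.8 = 0.0004.

Request:
apply_moves:
  increments: [0.1,0,0,0.0001,0,0,0,0.1,0,0,0.0003,0,0,0,0.1,0,0,0.0004,0,0,0,0.1,0,0,0.0005,0,0,0,0.1,0,0,0.0005,0,0,0]

```text
t: 25.6
tool_pos: [0.5328, 0.0092, 0.2062]
tool_rot: [0.71, 0.705, 0.0, 0.001]
ft_force: [-2.0, -0.8, 13.0]
gripper_width: 0.0227
grip_force: 60.8
```

In the tool's units: 0.0001 m / 0.8 = 0.0001.

Request:
apply_moves:
  increments: [0.1,0,0,0.0001,0,0,0,0.1,0,0,0.0001,0,0,0,0.1,0,0,0.0001,0,0,0,0.1,0,0,0.0001,0,0,0,0.1,0,0,0.0001,0,0,0,0.1,0,0,0.0001,0,0,0,0.1,0,0,0.0001,0,0,0]

```text
t: 26.3
tool_pos: [0.5329, 0.0092, 0.2062]
tool_rot: [0.71, 0.705, 0.0, 0.001]
ft_force: [-4.1, -0.5, 14.4]
gripper_width: 0.0224
grip_force: 60.8
```

About 16 N held over half a second. Now lift out and carry the rod back to the stand.

In the tool's units: -0.085 m / 0.8 = -0.1063, -0.08 m / 0.8 = -0.1.

Request:
apply_moves:
  increments: [0.1,0,0,-0.0025,0,0,0,0.1,0,0,-0.0088,0,0,0,0.1,0,0,-0.025,0,0,0,0.1,0,0,-0.05,0,0,0,0.1,0,0,-0.075,0,0,0,0.1,0,0,-0.1,0,0,0,0.1,0,0,-0.1063,0,0,0,0.1,0,0,-0.1063,0,0,0]

```text
t: 27.1
tool_pos: [0.5327, 0.009, 0.2903]
tool_rot: [0.71, 0.705, 0.0, 0.001]
ft_force: [-0.6, 0.4, -1.5]
gripper_width: 0.0229
grip_force: 59.1
```

```bash
python3 look.py w11; python3 -c "
from fit import *
im=dict(np.load('w11.npz',allow_pickle=True));p=get_state()['tool_pos'];c=cloud(im)
q=c[(np.hypot(c[...,0]-p[0],c[...,1]-p[1])<.03)&(im['z_map']>0)]
for lo,hi in ((p[2]-.092,p[2]-.078),(p[2]-.072,p[2]-.032)):
    a=q[(q[:,2]>lo)&(q[:,2]<hi)];b=np.c_[2*a[:,:2],np.ones(len(a))];s=np.linalg.lstsq(b,(a[:,:2]**2).sum(1),rcond=None)[0];print(len(a),s[:2].round(4)-p[:2],(a[:,2].min()-p[2]).round(4))
d=np.hypot(c[...,0]-.532,c[...,1]-.009)<.012;print(np.percentile(c[...,2][d],[2,10,50]))
"
```

```text
27.1 [0.5327 0.009  0.2903] [[0.007, 1.0, 0.0013], [1.0, -0.007, -0.0003], [-0.0003, 0.0013, -1.0]] [-0.61  0.45 -1.54]
200 [0.00019659 0.00146163] -0.0871
116 [0.00019659 0.00116163] -0.0719
[0.11702998 0.21083481 0.32757756]
```

In the tool's units: -0.274 m / 0.8 = -0.3425, -0.032 m / 0.8 = -0.04.

Request:
apply_moves:
  increments: [0.1,-0.05,-0.01,0,0,0,0,0.1,-0.1,-0.02,0,0,0,0,0.1,-0.15,-0.03,0,0,0,0,0.1,-0.2,-0.04,0,0,0,0,0.1,-0.25,-0.05,0,0,0,0,0.1,-0.3,-0.06,0,0,0,0,0.1,-0.3425,-0.0663,0,0,0,0,0.1,-0.3425,-0.0663,0,0,0,0]

```text
t: 27.95
tool_pos: [0.4749, -0.2705, 0.2876]
tool_rot: [0.713, 0.701, -0.001, -0.001]
ft_force: [0.3, -0.4, -1.5]
gripper_width: 0.0226
grip_force: 59.0
```

In the tool's units: 0.1 m / 0.8 = 0.125, 0.09 m / 0.8 = 0.1125.

Request:
apply_moves:
  increments: [0.1,0,0,0.0375,0,0,0,0.1,0,0,0.0875,0,0,0,0.1,0,0,0.1125,0,0,0,0.1,0,0,0.125,0,0,0,0.1,0,0,0.125,0,0,0,0.1,0,0,0.125,0,0,0]

```text
t: 28.55
tool_pos: [0.4783, -0.2645, 0.1902]
tool_rot: [0.709, 0.705, 0.0, 0.0]
ft_force: [0.6, -0.2, -0.4]
gripper_width: 0.0224
grip_force: 59.0
```

```bash
python3 look.py w12; python3 -c "
from fit import *
im=dict(np.load('w12.npz',allow_pickle=True));p=get_state()['tool_pos'];c=cloud(im)
try: print(disc(im,(.478,-.262),.044,.02,.004))
except Exception as e: print(e)
q=c[(np.hypot(c[...,0]-p[0],c[...,1]-p[1])<.03)&(im['z_map']>0)]
a=q[(q[:,2]>p[2]-.092)&(q[:,2]<p[2]-.075)];print(len(a), len(a) and np.percentile(a,[2,98],axis=0).round(4))
"
```

```text
28.55 [ 0.4783 -0.2645  0.1902] [[0.0064, 1.0, 0.0009], [1.0, -0.0064, -0.0002], [-0.0002, 0.0009, -1.0]] [ 0.65 -0.19 -0.44]
('enc', array([ 478.7, -263. ,   20.1]), 'ls', array([ 478.9, -263. ]), np.float64(17.3), 'n', 152, 'zmed', np.float64(0.0434))
406 [[ 0.4675 -0.2674  0.1028]
 [ 0.4884 -0.2524  0.1151]]
```

In the tool's units: 0.089 m / 0.8 = 0.1113, 0.0007 m / 0.8 = 0.0009.

Request:
apply_moves:
  increments: [0.1,0.0005,0.0009,0.0313,0,0,0,0.1,0.0005,0.0009,0.0563,0,0,0,0.1,0.0005,0.0009,0.0725,0,0,0,0.1,0.0005,0.0009,0.0875,0,0,0,0.1,0.0005,0.0009,0.1,0,0,0,0.1,0.0005,0.0009,0.1075,0,0,0,0.1,0.0005,0.0009,0.1113,0,0,0,0.1,0.0005,0.0009,0.1113,0,0,0]

```text
t: 29.4
tool_pos: [0.4784, -0.2642, 0.1005]
tool_rot: [0.71, 0.705, -0.0, -0.0]
ft_force: [0.2, 0.6, -1.4]
gripper_width: 0.0223
grip_force: 59.0
```

In the tool's units: 0.0012 m / 0.8 = 0.0015, 0.0008 m / 0.8 = 0.001.

Request:
apply_moves:
  increments: [0.1,0,0,0.0005,0,0,0,0.1,0,0,0.001,0,0,0,0.1,0,0,0.0015,0,0,0,0.1,0,0,0.0015,0,0,0]

```text
t: 29.8
tool_pos: [0.4784, -0.2643, 0.0996]
tool_rot: [0.71, 0.705, -0.0, 0.0]
ft_force: [-0.4, -0.3, -1.0]
gripper_width: 0.0227
grip_force: 59.0
```

In the tool's units: -0.09 m / 0.8 = -0.1125, -0.05 m / 0.8 = -0.0625.

Request:
apply_moves:
  increments: [0.32,0,0,0,0,0,0,0.4,0,0,0,0,0,0,0.5,0,0,0,0,0,0,0.6,0,0,0,0,0,0,0.6,0,0,0,0,0,0,0.6,0,0,-0.025,0,0,0,0.6,0,0,-0.0625,0,0,0,0.6,0,0,-0.1125,0,0,0]

```text
t: 30.6
tool_pos: [0.4772, -0.2636, 0.189]
tool_rot: [0.709, 0.705, -0.0, -0.002]
ft_force: [0.5, -0.5, -0.4]
gripper_width: 0.051
grip_force: 0.0
```

In the tool's units: -0.06 m / 0.8 = -0.075, -0.04 m / 0.8 = -0.05.

Request:
apply_moves:
  increments: [0.6,0,0,-0.05,0,0,0,0.6,0,0,-0.075,0,0,0,0.6,0,0,-0.075,0,0,0,0.6,0,0,-0.075,0,0,0]

```text
t: 31.0
tool_pos: [0.478, -0.2643, 0.2492]
tool_rot: [0.71, 0.705, -0.0, 0.0]
ft_force: [0.1, 0.4, -0.1]
gripper_width: 0.051
grip_force: 0.0
```

```bash
python3 look.py w13; python3 -c "
from fit import *
im=dict(np.load('w13.npz',allow_pickle=True))
for t,z,r in(('handle',.137,.012),('flange',.095,.022),('collar',.044,.02)): print(t,disc(im,(.478,-.262),z,r,.004))
s=cam('scene');t=cam('top');cv2.imwrite('pics/m13.png',np.hstack([cv2.resize(s['pixels'][150:300,185:435],(450,270),interpolation=2),cv2.resize(t['pixels'][150:250,190:320],(350,270),interpolation=2)])[:,:,::-1])
"
```

```text
31.0 [ 0.478  -0.2643  0.2492] [[0.007, 1.0, -0.0002], [1.0, -0.007, -0.0004], [-0.0004, -0.0001, -1.0]] [ 0.1   0.4  -0.13]
handle ('enc', array([ 478.2, -262.1,   11.2]), 'ls', array([ 478.2, -262.2]), np.float64(10.6), 'n', 70, 'zmed', np.float64(0.1365))
flange ('enc', array([ 478.1, -262.9,   21.8]), 'ls', array([ 478.1, -262.9]), np.float64(18.8), 'n', 164, 'zmed', np.float64(0.0951))
collar ('enc', array([ 479.3, -257.7,   18.5]), 'ls', array([ 479. , -261.8]), np.float64(16.8), 'n', 70, 'zmed', np.float64(0.0435))
```

View pics/m13.png

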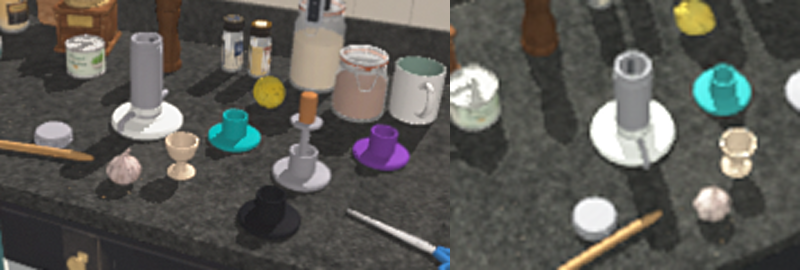

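The rod stands upright in the steel stand at (303,150), its handle top at the same height as before. The tube's mouth is clear, the cartridges are down inside, and everything else is untouched.

```bash
python3 -c "
from workcell import *
print(hand_in())"
```

```text
the job is handed in; nothing more can be done
None
```

I handed the job in at about 31 s, but the hand-in gave no verdict: both cartridges were pressed down onto the seat at about 15 N (my estimate from the wrist force) for over half a second, the rod is back upright in its stand, and the other things looked untouched in the last images.

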